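# Set the length gauge slide against its clamped stop

### The arm

A 7-joint arm with a two-finger parallel gripper is mounted at the origin on the work surface. World frame = base frame: x ahead of the robot, y to its left, z up, the work surface at z = 0. Lengths are in m, angles in rad, forces in N, time in s.
With the tool pointing down it reaches from about 0.4 to 0.875 m from the base axis. Payload 4.4 kg.
Tool frame: the origin (TCP) lies midway between the tips of the shut fingers; the grasp point (between the pads) lies 19 mm behind it (bot.grip_depth is the distance from the TCP to the grasp point, in m); z points along the fingers, x is the direction in which the jaws open and shut, and the axes are right-handed (so a half turn about z gives the same grasp; the last joint's range is limited). The gripper opens to 85 mm and grips with 20 to 120 N. Pads are 22 mm wide; open, the fingers measure 114 mm over their backs; the gripper's body (76 mm by 85 mm) begins 54 mm behind the grasp point. The pads swing forward as they close: fully open they stand 13 mm farther back than shut.
Start: joints at [1.202, 0.628, 0.038, 1.517, -0.027, 0.996, -0.02], TCP at [0.194, -0.62, 0.231] pointing down, gripper open.
Joint ranges: [-3.06, 3.06], [-0.37, 2.12], [-1.25, 1.32], [0.18, 2.47], [-1.1, 4.24], [0.23, 1.98], [-2.94, 2.94]. Speed limits (rad/s): [2.57, 2.57, 3.14, 3.14, 3.14, 3.14, 3.14].

### API

Orientations are given as a unit quaternion [w, x, y, z].
In Python, from plant import bot gives the robot as it stands. The module is installed in compiled form; this text tells all that it offers.
- The arm moves only by the tool drive_tool, never from a script. Its argument "moves" is text: rows parted by semicolons, each of 6 numbers parted by spaces: the shift along the tool's x, y, z in m, then the turn, a rotation vector about the tool's x, y, z in rad. A call has 1 to 12 rows; each row shifts and turns the pose as measured when the row begins, along the tool's axes as they then stand; what a row does not reach is not made up. A row lasts 1/10 s, in which the tool goes at most 50 mm and 8.59 degrees, less where a joint would pass 70% of its speed; a pose out of reach is approached as far as the arm can. A call with a gripper value outside its range is refused whole. "jaw" is the finger opening in m, from 0 to 0.0854, set as the call begins (left out, the last holds). The fingers move at their own pace and stop on an object; "newtons" is the grip in N (left out, the last holds). Time passes only in rows, so rows that do not move let the fingers close. It gives the time, the measured TCP pose, the force and the opening at its end, in the units of the state.
- bot.state(): the state, without advancing time (a new reading comes with each control period).
- bot.get_image(name): name is "scene" or "top" or "wrist"; returns the picture (384x512x3 uint8, red, green, blue); there is no depth.
- bot.calibration(name): a dict with "fx", "fy", "cx", "cy" (pixels), "T" (4x4, takes a point from camera to world coordinates); the wrist camera has in their place "T_tool_cam" (4x4, takes a point from camera to tool coordinates, whose origin is the TCP and whose axes are the tool frame's). Camera axes: x right, y down, z forward; pixel columns grow to the right and rows downward; lengths in m; the calibration is good to about 2 mm. The wrist camera is an equidistant fisheye: a pixel r from the principal point sees the ray r / f radians off the axis. A picture is of the moment at which its call begins: read the wrist's pose just before it. calibration takes no time and is no camera call.
- bot.finish_job(): hands the job in, once; it reports no verdict.
The state is a dict: "t": time; "joint_positions": joint angles; "joint_velocities": joint speeds; "tau": joint torques, N m; "tcp_pos": TCP position; "tool_rot": TCP orientation; "force": force on the tool from outside, world axes, zero at the start; "torque": the same for the moment, N m; "gripper_width": finger opening in m.
Only numpy, scipy, OpenCV 4.12 (cv2) and the standard library are available. Lean on these libraries where they do the work, as an engineer would, in place of code of your own. Each camera call takes 0.05 s, during which the arm holds its last target.

### The job

Set the sheet-metal length gauge: press down the pad in the middle of the slide to free its brake and, keeping the pad pressed, push the slide along the rail until it rests against the marked stop (the block with the round clamp knob on top, not the plain block at the other end), then let go so that the brake holds it there. Use only the fingertips and no great force (some 15 N is plenty): grip nothing and pick nothing up, never force the slide while its brake is on, and leave the other things lying on the bench as they are.

Things in the scene. Friction and masses are not known exactly. Their poses are not given: they have to be found in the camera images.
- rail: fixed length gauge: grey base plate 100 x 500 x 10 mm with an aluminium rail 40 mm wide along its middle, rail top 36 mm above the bench, scale ticks beside it. Origin on the bench under the middle of the rail; y axis runs along the rail, x across it, z up
- slide: the steel slide on the rail. Origin at bench height under its middle, on the rail's centre line; axes as the rail's. With the pad up a brake holds it (some 12 to 17 N); with the pad down it moves along the rail with about 2 N. It is 110 mm long along the rail, 64 mm wide and cannot leave the rail; at each of its two ends stands a cross lip 14 mm thick, 67 mm high above the bench, with a 82 mm long space between the lips for the fingertips
- pad_top (a point): centre of the top face of the black ribbed pad in the middle of the slide, between the lips: 46 mm across the rail, 64 mm along it, top 59 mm above the bench when up. It moves down with the pad and along with the slide
- pad (a joint): how far the pad is pressed down, in m: about 0 up (brake on), free to slide from 1 mm, bottoms at 6 mm. A spring holds it up: it starts to move at about 9 N and takes about 12 N at the bottom, and it springs back when let go. It need only be pressed 2 mm or more
- stop: the marked stop: fixed dark steel block across the rail, 62 mm wide, 40 mm long along the rail, top 53 mm above the bench, with a round black knurled clamp knob (32 mm across) on top, 77 mm high in all. Near either end of the rail. Origin at bench height under its middle, on the rail's centre line. The slide touches it when its origin is 75 mm from this origin, measured horizontally
- endblock: the plain end block at the other end of the rail: the same block without a knob. Origin as for the stop. Not the target
- pliers: loose pliers with red handles, 150 mm long, 16 mm high, on the bench; leave alone. Origin under the middle, on the bench
- screwdriver: loose screwdriver 170 mm long, lying on the bench; leave alone. Origin on the bench under its middle, x axis along it
- angle: loose steel angle offcut 100 x 30 x 30 mm; leave alone. Origin under its foot
- block: loose blue block 70 x 45 x 28 mm; leave alone. Origin under its middle
- rivets: loose grey open box 90 x 70 x 35 mm; leave alone. Origin under its middle
- channel: loose aluminium U channel offcut 90 x 40 x 35 mm; leave alone. Origin under its middle
- jar: loose jar, 56 mm across, 75 mm high; leave alone. Origin under its middle

How it is judged:
By the outcome, as a careful person would: the job done as asked, in the order asked, and still so for the second after the job is handed in, with the robot touching nothing.
It also fails if it takes over 38 s, if anything falls off the work surface, if the arm or the gripper's body presses on something with over 40 N, if the wrist force passes 120 N, or if a joint passes its speed limit or range.

## Working session

There is one attempt and no reset: what is moved stays moved. The work goes in short steps, Python scripts to look and compute and a tool call to move; the robot and the scene stay as the last step left them, time stands still between calls to the robot, and variables do not carry over. Pictures are saved under pics/ and viewed, and the job is handed in when it is done.

Besides the shell and the picture viewer there is one more tool, called after "Request:" as name(argument=value, ...) on one line, values as JSON. drive_tool: Moves the arm, as the interface text tells. Its arguments: {"type":"object","properties":{"moves":{"type":"string"},"jaw":{"type":"number"},"newtons":{"type":"number"}},"required":["moves"]}

```bash
mkdir -p pics
python3 - <<'E'
from plant import bot
import cv2
for n in("scene","top","wrist"):
    cv2.imwrite(f"pics/{n}0.png",bot.get_image(n)[:,:,::-1])
    print(bot.calibration(n))
print(bot.state())
E
```

```text
{'fx': 498.79147995211173, 'fy': 498.79147995211173, 'cx': 249.6837871482985, 'cy': 188.87352682680435, 'T': array([[ 0.58886281,  0.67568571, -0.44349679,  1.02993771],
       [ 0.80811232, -0.48273551,  0.33752172, -0.33941734],
       [ 0.01396696, -0.55714921, -0.83029494,  0.89221288],
       [ 0.        ,  0.        ,  0.        ,  1.        ]])}
{'fx': 450.11085579915715, 'fy': 450.11085579915715, 'cx': 244.02722745551233, 'cy': 195.96422859436552, 'T': array([[-0.01552798, -0.98918672,  0.14583726,  0.47589614],
       [-0.99974029,  0.01292662, -0.01876821,  0.01997852],
       [ 0.01668008, -0.14609082, -0.98913055,  1.01095283],
       [ 0.        ,  0.        ,  0.        ,  1.        ]])}
{'fx': 297.3186396354542, 'fy': 297.3186396354542, 'cx': 256.48056114167235, 'cy': 193.3590633227084, 'T_tool_cam': array([[ 9.99999793e-01, -2.98327686e-04, -5.69467137e-04,
         6.16847852e-04],
       [ 4.44094395e-04,  9.61049730e-01,  2.76375142e-01,
        -7.04660170e-02],
       [ 4.64835881e-04, -2.76375338e-01,  9.61049664e-01,
        -1.43654918e-01],
       [ 0.00000000e+00,  0.00000000e+00,  0.00000000e+00,
         1.00000000e+00]])}
{'t': 0.15, 'joint_positions': array([ 1.20216937,  0.62911285,  0.0384613 ,  1.51808303, -0.02702888,
        0.9963034 , -0.01999215]), 'joint_velocities': array([-9.52012866e-05, -3.50886036e-03,  1.36924648e-03, -3.11573866e-03,
        1.17439003e-03, -1.60697398e-04, -2.37193003e-03]), 'tau': array([ 2.11510735e-03, -5.63800871e+01,  1.22783873e+00, -1.93653452e+01,
        1.10864997e-02,  7.37943978e-03,  3.01736509e-05]), 'tcp_pos': array([ 0.19374413, -0.6199893 ,  0.23063174]), 'tool_rot': array([-4.16552696e-04,  8.05668297e-01, -5.92366535e-01, -5.55706479e-04]), 'force': array([-0.05570343, -0.49104324,  0.33506439]), 'torque': array([ 0.06088252,  0.02256336, -0.01767467]), 'gripper_width': 0.08584609310673404}
```

View pics/scene0.png

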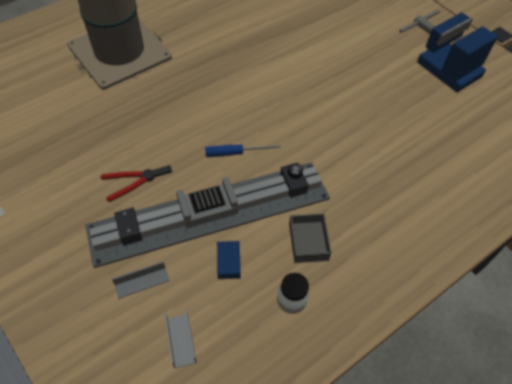

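View pics/top0.png

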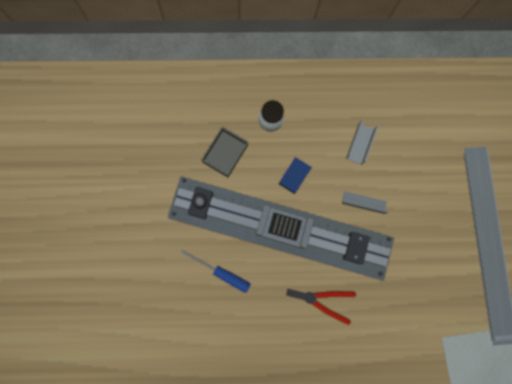

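The knob stop is at about (201,202) in top and (294,172) in scene. The slide is at (285,226) and the plain block at (356,247) in top. I'll zoom in to measure them precisely.

Run:
```python
import cv2
i=cv2.imread("pics/top0.png")[165:290,160:400]
i=cv2.convertScaleAbs(i,alpha=1.6,beta=10)
cv2.imwrite("pics/topz.png",cv2.resize(i,None,fx=3.3,fy=3.3,interpolation=cv2.INTER_CUBIC))
i=cv2.imread("pics/scene0.png")[155:275,80:340]
i=cv2.convertScaleAbs(i,alpha=1.6,beta=10)
cv2.imwrite("pics/scz.png",cv2.resize(i,None,fx=3,fy=3,interpolation=cv2.INTER_CUBIC))
```

```text
(no output)
```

View pics/topz.png

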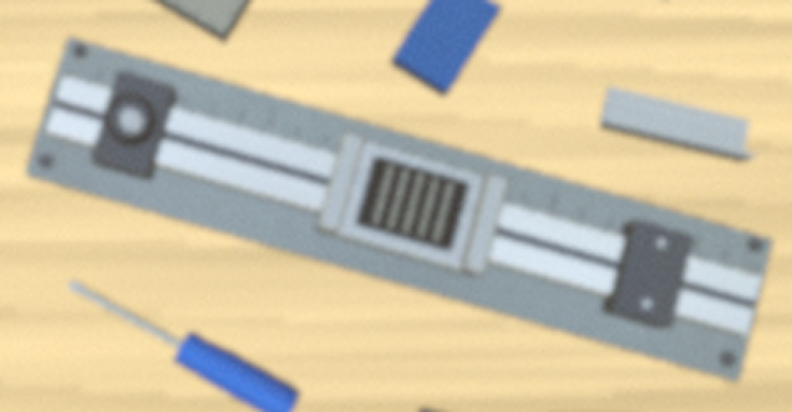

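View pics/scz.png

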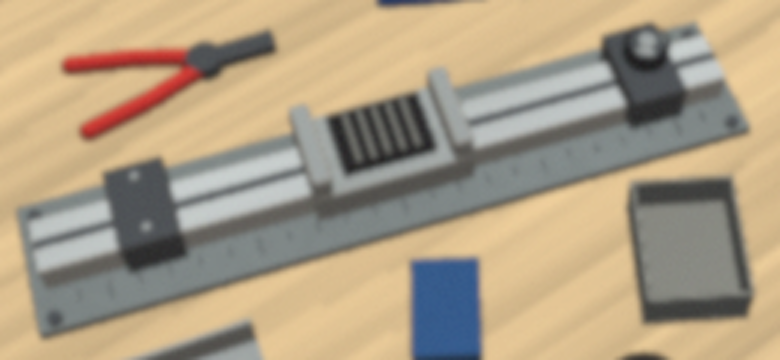

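```bash
cat > h.py <<'E'
import numpy as np
from plant import bot
def cast(n,uv,z):
    c=bot.calibration(n);T=c["T"];uv=np.asarray(uv,float)
    d=np.stack([(uv[:,0]-c["cx"])/c["fx"],(uv[:,1]-c["cy"])/c["fy"],np.ones(len(uv))],1)@T[:3,:3].T
    o=T[:3,3];return o+d*((z-o[2])/d[:,2])[:,None]
E
python3 - <<'E'
from h import *
tz=lambda p:(np.array(p)+.5)/3.3-.5+[160,165]
sz=lambda p:(np.array(p)+.5)/3-.5+[80,155]
np.set_printoptions(precision=4,suppress=True)
for n,f,L in(("top",tz,[("plate",[(70,38),(772,238),(738,380),(28,175)],.01),("pad",[(377,155),(470,180),(448,250),(358,225)],.059),("stop",[(120,70),(175,85),(152,180),(95,160)],.053),("end",[(628,222),(693,238),(670,325),(605,310)],.053)]),
 ("scene",sz,[("plate",[(18,210),(697,22),(748,130),(43,336)],.01),("pad",[(328,124),(408,94),(437,148),(347,174)],.059),("stop",[(603,36),(660,22),(683,95),(630,112)],.053),("end",[(104,172),(162,158),(183,235),(124,253)],.053)])):
  for m,p,z in L:
    w=cast(n,f(p),z);c=w.mean(0);print(n,m,c, [round(float(np.linalg.norm(w[i]-w[i-1])),3) for i in range(4)])
    if m=="plate":
        e=(w[1]-w[0])+(w[2]-w[3]);print(" yaw of long axis",np.degrees(np.arctan2(e[1],e[0])))
from scipy.spatial.transform import Rotation as R
s=bot.state();q=s["tool_rot"];print(R.from_quat(q,scalar_first=True).as_matrix(),s["tcp_pos"])
E
```

```text
top plate [ 0.5519 -0.08    0.01  ] [0.098, 0.495, 0.098, 0.494]
 yaw of long axis -106.86251290375374
top pad [ 0.5508 -0.0837  0.059 ] [0.047, 0.062, 0.047, 0.06]
top stop [0.6051 0.0948 0.053 ] [0.061, 0.037, 0.064, 0.039]
top end [ 0.5032 -0.2351  0.053 ] [0.059, 0.043, 0.058, 0.043]
scene plate [ 0.5556 -0.0791  0.01  ] [0.098, 0.497, 0.099, 0.493]
 yaw of long axis 73.02734414647053
scene pad [ 0.5556 -0.0855  0.059 ] [0.041, 0.058, 0.047, 0.061]
scene stop [0.6104 0.0947 0.053 ] [0.065, 0.042, 0.063, 0.039]
scene end [ 0.5078 -0.2366  0.053 ] [0.063, 0.038, 0.061, 0.038]
[[ 0.2982 -0.9545 -0.0004]
 [-0.9545 -0.2982  0.0013]
 [-0.0014 -0.     -1.    ]] [ 0.1937 -0.62    0.2306]
```

Request:
drive_tool(moves="0 0 0 0 0 0.149; 0 0 0 0 0 0.149; 0 0 0 0 0 0.149; 0 0 0 0 0 0.149; 0 0 0 0 0 0", jaw=0, newtons=20)

```text
t: 0.65
tcp_pos: [0.1932, -0.6186, 0.2286]
tool_rot: [0.001, -0.592, 0.806, 0.003]
force: [0.9, -1.0, -0.0]
gripper_width: 0.0116
```

Request:
drive_tool(moves="-0.045 -0.013 0 0 0 0; -0.045 -0.013 0 0 0 0; -0.045 -0.013 0 0 0 0; -0.045 -0.013 0 0 0 0; -0.045 -0.013 0 0 0 0; -0.045 -0.013 0 0 0 0; -0.045 -0.013 0 0 0 0; -0.045 -0.013 0 0 0 0; -0.045 -0.013 0 0 0 0; -0.045 -0.013 0 0 0 0; -0.045 -0.013 0 0 0 0; 0 0 0 0 0 0")

```text
t: 1.85
tcp_pos: [0.479, -0.168, 0.2265]
tool_rot: [0.0, -0.611, 0.792, 0.002]
force: [0.2, -0.1, 0.4]
gripper_width: 0.0
```

```bash
cat > go.py <<'E'
from h import *
from scipy.spatial.transform import Rotation as R
import sys
np.set_printoptions(precision=4,suppress=True)
s=bot.state();M=R.from_quat(s["tool_rot"],scalar_first=True).as_matrix()
print(s["t"],s["tcp_pos"],"F",s["force"],"w",s["gripper_width"],"yaw",np.degrees(np.arctan2(M[1,0],M[0,0])),"tilt",M[2],"q",s["joint_positions"])
u=np.array([.2907,.9568]);print("along u rel. (0.553,-0.0846):",(s["tcp_pos"][:2]-[.553,-.0846])@u,"across",(s["tcp_pos"][:2]-[.553,-.0846])@[.9568,-.2907])
if len(sys.argv)>3: print("tool shift",M.T@(np.array(sys.argv[1:4],float)-s["tcp_pos"]))
E
python3 go.py .556 -.075 .10
```

```text
1.85 [ 0.479  -0.168   0.2265] F [ 0.1776 -0.1439  0.3666] w 2.8686971982327794e-05 yaw -104.71508915603414 tilt [-0.0025  0.0023 -1.    ] q [ 0.158   0.4382  0.178   1.9161 -0.1083  0.7987 -1.4322]
along u rel. (0.553,-0.0846): -0.10131713308619501 across -0.04659237620730526
tool shift [-0.1092 -0.0512  0.1266]
```

Request:
drive_tool(moves="-0.036 -0.017 0.03 0 0 0.038; -0.036 -0.017 0.03 0 0 0; -0.036 -0.017 0.03 0 0 0; 0 0 0.02 0 0 0; 0 0 0 0 0 0")

```text
t: 2.35
tcp_pos: [0.5586, -0.08, 0.1183]
tool_rot: [0.002, -0.603, 0.798, -0.0]
force: [-1.0, -0.6, 1.3]
gripper_width: 0.0003
```

```bash
python3 go.py .556 -.075 .064
python3 - <<'E'
from plant import bot
import cv2
for n in("scene","wrist"):
    i=bot.get_image(n)[:,:,::-1]
    if n=="scene": i=cv2.resize(i[110:290,60:350],None,fx=2.7,fy=2.7,interpolation=cv2.INTER_CUBIC)
    cv2.imwrite(f"pics/{n}1.png",i)
E
```

```text
2.35 [ 0.5586 -0.08    0.1183] F [-1.0495 -0.5671  1.2658] w 0.00034654658873491595 yaw -105.81773988757996 tilt [-0.0027 -0.0032 -1.    ] q [-0.0002  0.661   0.1452  1.8703 -0.1577  0.6177 -1.6035]
along u rel. (0.553,-0.0846): 0.0060262105850325725 across 0.004036890359411218
tool shift [-0.004   0.0041  0.0543]
```

View pics/scene1.png

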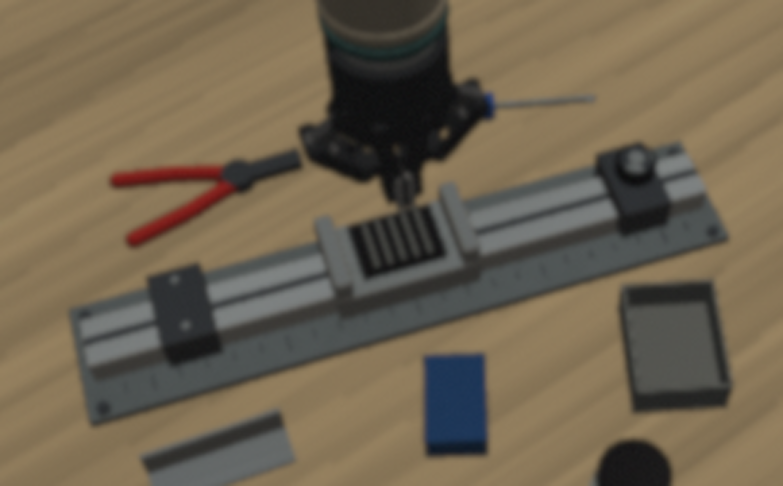

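View pics/wrist1.png

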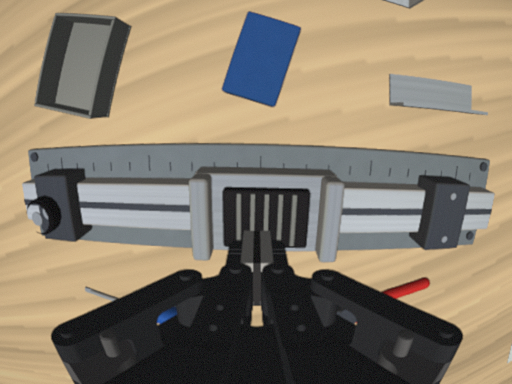

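The scene view shows the fingertip above the pad. In the wrist view the pad spans columns 223–310 with the tip at 257, so the tip is slightly toward the stop, as planned. Now I'll descend.

Request:
drive_tool(moves="-0.004 0.003 0.02 0 0 0.019; 0 0 0.02 0 0 0; 0 0 0.008 0 0 0; 0 0 0 0 0 0; 0 0 0 0 0 0")

```text
t: 2.95
tcp_pos: [0.5622, -0.0823, 0.0796]
tool_rot: [0.008, -0.593, 0.805, -0.007]
force: [0.1, 0.6, -0.4]
gripper_width: -0.0003
```

```bash
python3 go.py .556 -.075 .056
```

```text
2.95 [ 0.5622 -0.0823  0.0796] F [ 0.0918  0.5533 -0.4319] w -0.0003310331195309193 yaw -107.27678606525578 tilt [-0.0045 -0.0203 -0.9998] q [ 0.0109  0.7196  0.1325  1.8974 -0.1789  0.515  -1.6074]
along u rel. (0.553,-0.0846): 0.004835367488212677 across 0.008141451179868144
tool shift [-0.0051  0.0086  0.0235]
```

Request:
drive_tool(moves="-0.005 0.008 0.007 -0.02 0.004 0; 0 0 0.007 0 0 0; 0 0 0 0 0 0")

```text
t: 3.25
tcp_pos: [0.5572, -0.0753, 0.0671]
tool_rot: [0.001, -0.593, 0.805, -0.001]
force: [-0.0, -0.7, -0.3]
gripper_width: 0.0001
```

```bash
python3 go.py .556 -.075 .056
```

```text
3.25 [ 0.5572 -0.0753  0.0671] F [-0.0348 -0.6554 -0.2636] w 9.570700711958144e-05 yaw -107.30355917730839 tilt [-0.001  -0.0027 -1.    ] q [ 0.0008  0.7403  0.1306  1.9019 -0.1827  0.5078 -1.6156]
along u rel. (0.553,-0.0846): 0.010078626797822402 across 0.0012872828254826022
tool shift [0.     0.0012 0.0111]
```

Well aligned. Pressing down gently.

Request:
drive_tool(moves="0 0 0.005 0 0 0; 0 0 0.003 0 0 0; 0 0 0.003 0 0 0")

```text
t: 3.55
tcp_pos: [0.5576, -0.075, 0.0562]
tool_rot: [0.002, -0.593, 0.805, -0.001]
force: [-1.6, 0.5, 10.9]
gripper_width: -0.0003
```

Request:
drive_tool(moves="0 0 0.002 0 0 0; 0 0 0.001 0 0 0")

```text
t: 3.75
tcp_pos: [0.5576, -0.075, 0.0544]
tool_rot: [0.002, -0.593, 0.805, -0.001]
force: [-3.0, -0.3, 10.8]
gripper_width: -0.0003
```

Request:
drive_tool(moves="-0.004 0 0.0005 0 0 0; -0.006 0 0.0005 0 0 0; -0.006 0 0.0005 0 0 0")

```text
t: 4.05
tcp_pos: [0.5615, -0.0627, 0.0556]
tool_rot: [0.001, -0.592, 0.806, -0.001]
force: [-2.6, -0.9, 11.3]
gripper_width: 0.0003
```

```bash
python3 go.py .556 -.075 .056
```

```text
4.05 [ 0.5615 -0.0627  0.0556] F [-2.6173 -0.8568 11.31  ] w 0.00029942389644128074 yaw -107.4704951709254 tilt [ 0.0004 -0.0033 -1.    ] q [-0.0232  0.762   0.1312  1.8989 -0.1908  0.4895 -1.6352]
along u rel. (0.553,-0.0846): 0.023411928539290507 across 0.0017349254603488354
tool shift [ 0.0134  0.0015 -0.0004]
```

Request:
drive_tool(moves="-0.006 0 0.0014 0 0 0; -0.006 0 0.001 0 0 0; -0.006 0 0.001 0 0 0; -0.006 0 0.001 0 0 0")

```text
t: 4.45
tcp_pos: [0.5678, -0.0421, 0.0548]
tool_rot: [-0.0, -0.591, 0.807, -0.002]
force: [-2.6, 0.1, 10.6]
gripper_width: 0.0001
```

```bash
python3 go.py
python3 - <<'E'
from plant import bot
import cv2
cv2.imwrite(f"pics/wrist2.png",bot.get_image("wrist")[:,:,::-1])
E
python3 go.py
```

```text
4.45 [ 0.5678 -0.0421  0.0548] F [-2.5648  0.0506 10.5824] w 6.0244218357432275e-05 yaw -107.61111280196589 tilt [ 0.0027 -0.003  -1.    ] q [-0.0669  0.768   0.1404  1.8863 -0.1975  0.4982 -1.6699]
along u rel. (0.553,-0.0846): 0.044917968670857136 across 0.0017742190537525324
4.5 [ 0.5682 -0.0407  0.0548] F [-2.8904  1.1536 11.3601] w -6.450341607025226e-05 yaw -107.5364298863672 tilt [ 0.0016 -0.0031 -1.    ] q [-0.0681  0.7681  0.1392  1.8858 -0.198   0.4982 -1.6703]
along u rel. (0.553,-0.0846): 0.046450801251341 across 0.001743824350470314
```

View pics/wrist2.png

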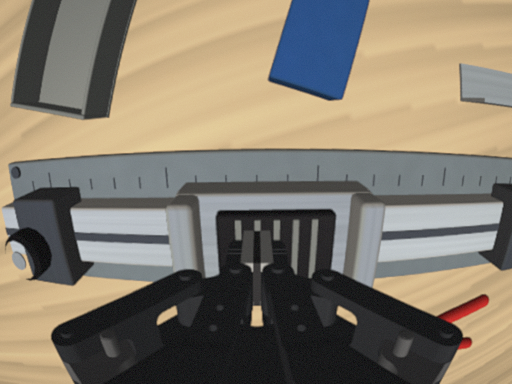

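The slide moves with the fingertip: pad columns 217–335, tip about 10 mm from its centre, as at the start. Continuing.

Request:
drive_tool(moves="-0.007 0 0.001 0 0 0; -0.007 0 0.001 0 0 0; -0.007 0 0.001 0 0 0; -0.007 0 0.001 0 0 0; -0.007 0 0.001 0 0 0; -0.007 0 0.001 0 0 0")

```text
t: 5.1
tcp_pos: [0.5793, -0.0043, 0.0544]
tool_rot: [-0.002, -0.59, 0.808, -0.002]
force: [-3.4, -0.4, 10.6]
gripper_width: -0.0001
```

```bash
python3 go.py
python3 - <<'E'
from plant import bot
import cv2
cv2.imwrite(f"pics/wrist3.png",bot.get_image("wrist")[:,:,::-1])
i=bot.get_image("scene")[:,:,::-1]
cv2.imwrite("pics/scene3.png",cv2.resize(i[110:290,60:350],None,fx=2.7,fy=2.7,interpolation=cv2.INTER_CUBIC))
E
python3 go.py
```

```text
5.1 [ 0.5793 -0.0043  0.0544] F [-3.4355 -0.4012 10.597 ] w -6.952878002215612e-05 yaw -107.75517145223213 tilt [ 0.0054 -0.0021 -1.    ] q [-0.1426  0.7796  0.1554  1.8567 -0.2087  0.5206 -1.7306]
along u rel. (0.553,-0.0846): 0.08443878572823887 across 0.0018334117528118442
5.2 [ 0.5798 -0.0027  0.0545] F [-2.1994  2.9313 11.7387] w -6.809579349468694e-05 yaw -107.65831255901702 tilt [ 0.0038 -0.0025 -1.    ] q [-0.1436  0.7796  0.1538  1.8561 -0.2095  0.5203 -1.7304]
along u rel. (0.553,-0.0846): 0.08618653170986575 across 0.0018719829497554144
```

View pics/wrist3.png

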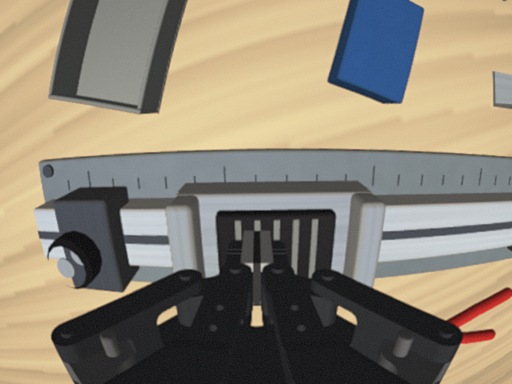

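View pics/scene3.png

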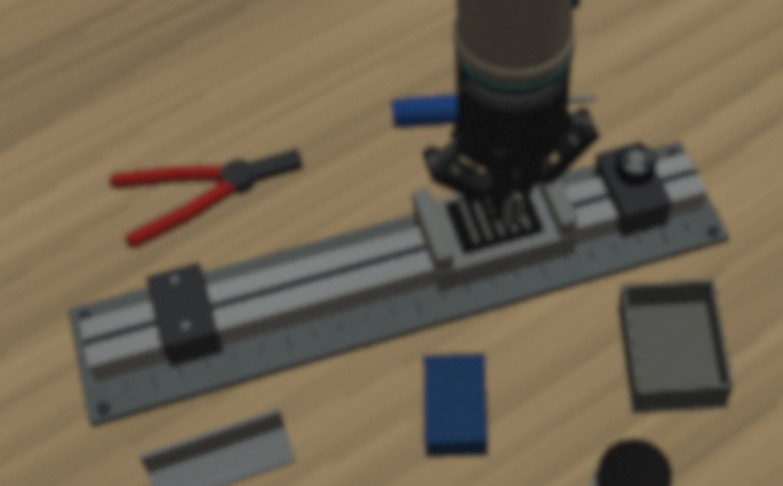

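The slide is still following and the gap to the stop is about 36 mm (wrist columns 127–168). I'll slow down as it nears.

Request:
drive_tool(moves="-0.006 0 0.001 0 0 0; -0.006 0 0.001 0 0 0; -0.006 0 0.001 0 0 0; -0.005 0 0.001 0 0 0; -0.004 0 0.0005 0 0 0")

```text
t: 5.7
tcp_pos: [0.5871, 0.0208, 0.0549]
tool_rot: [-0.002, -0.589, 0.808, -0.002]
force: [-2.6, -0.6, 10.2]
gripper_width: -0.0001
```

```bash
python3 go.py
```

```text
5.7 [0.5871 0.0208 0.0549] F [-2.6498 -0.563  10.2434] w -0.00014032257226024105 yaw -107.77703885187317 tilt [ 0.0057 -0.0017 -1.    ] q [-0.1894  0.7874  0.1639  1.833  -0.2154  0.5388 -1.7685]
along u rel. (0.553,-0.0846): 0.11076956214967082 across 0.0019518704763757631
```

Request:
drive_tool(moves="-0.004 0 0.001 0 0 0; -0.003 0 0.001 0 0 0")

```text
t: 5.9
tcp_pos: [0.5889, 0.027, 0.0548]
tool_rot: [-0.002, -0.589, 0.808, -0.002]
force: [-2.7, -0.9, 10.3]
gripper_width: -0.0002
```

Request:
drive_tool(moves="-0.003 0 0.001 0 0 0; -0.003 0 0.001 0 0 0")

```text
t: 6.1
tcp_pos: [0.5905, 0.0319, 0.0549]
tool_rot: [-0.002, -0.589, 0.808, -0.002]
force: [-3.5, -1.1, 10.8]
gripper_width: -0.0002
```

```bash
python3 go.py
python3 - <<'E'
from plant import bot
import cv2
cv2.imwrite(f"pics/wrist4.png",bot.get_image("wrist")[:,:,::-1])
E
python3 go.py
```

```text
6.1 [0.5905 0.0319 0.0549] F [-3.5081 -1.0862 10.7585] w -0.0001519435847445676 yaw -107.81222684151176 tilt [ 0.0068 -0.0012 -1.    ] q [-0.2105  0.7917  0.1685  1.8211 -0.218   0.548  -1.7862]
along u rel. (0.553,-0.0846): 0.1223888304097089 across 0.0019678987744818632
6.15 [0.5907 0.0327 0.0549] F [-2.2966 -0.2962 10.4314] w 0.0002674171077053155 yaw -107.7753340591789 tilt [ 0.0062 -0.0013 -1.    ] q [-0.2111  0.7918  0.168   1.8207 -0.2182  0.548  -1.7864]
along u rel. (0.553,-0.0846): 0.12313692139530732 across 0.0019502844205291081
```

View pics/wrist4.png

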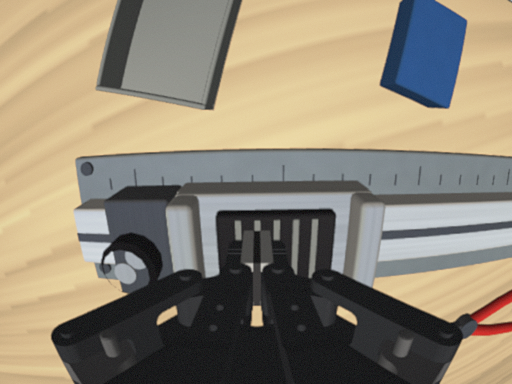

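Request:
drive_tool(moves="-0.003 0 0.001 0 0 0")

```text
t: 6.25
tcp_pos: [0.5911, 0.0343, 0.0548]
tool_rot: [-0.003, -0.589, 0.808, -0.003]
force: [-4.2, -6.4, 10.9]
gripper_width: 0.0001
```

Request:
drive_tool(moves="-0.003 0 0.001 0 0 0")

```text
t: 6.35
tcp_pos: [0.5913, 0.0344, 0.0547]
tool_rot: [-0.004, -0.589, 0.808, -0.003]
force: [-3.8, -6.1, 10.6]
gripper_width: 0.0002
```

Request:
drive_tool(moves="-0.003 0 0.001 0 0 0")

```text
t: 6.45
tcp_pos: [0.5914, 0.0343, 0.0546]
tool_rot: [-0.006, -0.588, 0.809, -0.004]
force: [-4.0, -4.4, 10.2]
gripper_width: 0.0001
```

Motion stopped and the along-rail force rose to about 6 N, so the slide is against the stop. Releasing straight up.

Request:
drive_tool(moves="-0.001 0 -0.003 0 0 0; -0.001 0 -0.005 0 0 0; 0 0 -0.01 0 0 0; 0 0 -0.03 0 0 0; 0 0 -0.04 0 0 0; 0 0 -0.04 0 0 0; 0.02 0.03 -0.04 0 0 0; 0.02 0.04 -0.04 0 0 0; 0 0.045 -0.02 0 0 0; 0 0.045 0 0 0 0; 0 0.045 0 0 0 0; 0 0 0 0 0 0")

```text
t: 7.65
tcp_pos: [0.3891, 0.0656, 0.2836]
tool_rot: [-0.004, -0.587, 0.809, -0.005]
force: [1.1, -0.1, 0.5]
gripper_width: 0.0
```

```bash
python3 go.py
python3 - <<'E'
from plant import bot
import cv2
i=bot.get_image("scene")[:,:,::-1]
cv2.imwrite("pics/s5.png",cv2.resize(i[110:290,60:350],None,fx=2.7,fy=2.7,interpolation=cv2.INTER_CUBIC))
i=bot.get_image("top")[:,:,::-1]
i=cv2.convertScaleAbs(i[90:340,160:410],alpha=1.6,beta=10)
cv2.imwrite("pics/t5.png",cv2.resize(i,None,fx=2.4,fy=2.4,interpolation=cv2.INTER_CUBIC))
E
```

```text
7.65 [0.3891 0.0656 0.2836] F [ 1.1004 -0.142   0.4622] w 1.5391873983501773e-05 yaw -108.07226397140836 tilt [ 0.0118 -0.0026 -0.9999] q [-0.479   0.1971  0.2771  2.102  -0.0558  0.8542 -2.0564]
along u rel. (0.553,-0.0846): 0.0961247285999442 across -0.20045823582278832
```

View pics/s5.png

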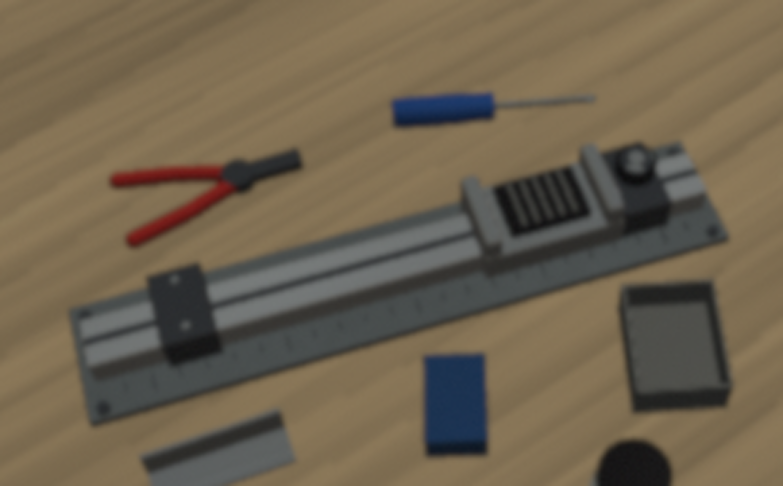

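View pics/t5.png

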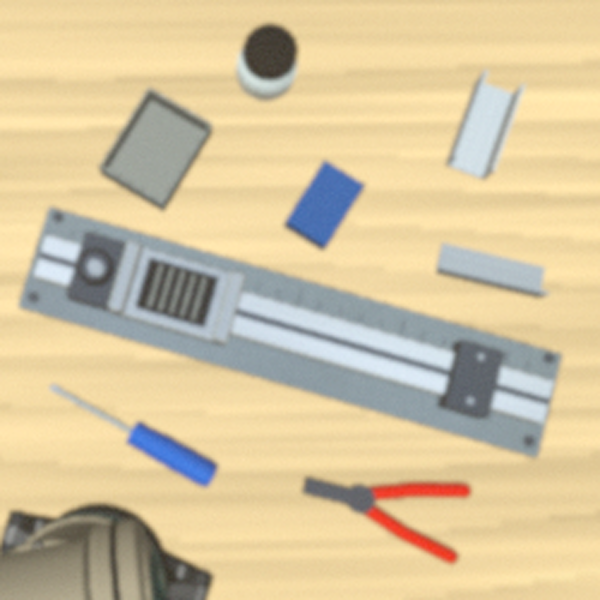

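Both views show the slide's lip against the knob block with no gap (top zoom about (122,270)), the pad up and the other things unmoved. One numeric check before handing in.

Run:
```python
from h import *
f=lambda p:(np.array(p)+.5)/2.4-.5+[160,90]
p=cast("top",f([(148,259),(217,277),(206,327),(137,309)]),.059).mean(0)
s=cast("top",f([(95,267)]),.077)[0]
print(p,s,np.linalg.norm((p-s)[:2]))
```

```text
[0.58261416 0.02492086 0.059     ] [0.60426664 0.09596008 0.077     ] 0.07426574552373959
```

```bash
python3 -c "
from plant import bot
print(bot.finish_job())"
```

```text
the job is handed in; nothing more can be done
None
```

The slide now rests against the marked stop (the block with the knob), the pad has been let go, and the job is handed in at about 7.8 s.

I pressed the pad about 4 mm with the shut fingertips at 10–12 N. I then pushed the slide about 115 mm along the rail with the pad held down. At the stop the motion ceased and the along-rail force rose to about 6 N. I lifted straight off and moved the arm clear.

**Last checks:**
- **Gap:** the top and scene pictures show none between the slide's lip and the stop.
- **Distance:** I measured 74.3 mm from slide to stop against the nominal 75 mm, which is within the camera's roughly 2 mm accuracy.
- **Travel:** the slide went about 2 mm further than my first camera estimate before it touched. That is also within measuring error.
- **Surroundings:** the other things look unmoved and nothing touches the robot. The pad looks up again in the pictures, though I did not measure its height.

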